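# Tip the bath balls out of the caddy and hang it up

### The job

Lift the teal caddy by its handle and carry it level, with both balls in it, to above the basin; with its front lip low over the basin, tip the front down to about 50 degrees so that both balls roll out gently into the basin (never steeper than 70 degrees), then bring it level again while still above the basin. Then hang the empty caddy, level, on the stand's hook by the middle of its handle, let go of it and leave the plant, dispenser, tumbler and jar standing where they are.

Things in the scene. Friction and masses are not known exactly. Their poses are not given: they have to be found in the camera images.
- caddy: Teal plastic scoop-shaped bath caddy, 0.25 kg, open on top, with a rigid black arched handle. Origin: on its underside, below the handle's middle; z up, y across, scooped front to its own -x. Width 130 mm (walls 4). Floor 4 mm thick, x = -10 to 79 mm; back wall at x = 79 and side walls from x = 0 to 79 are 70 mm high. Handle uprights at y = +-65 mm carry the crossbar.
- caddy_bar (a point): Centre of the handle's straight crossbar, at 0, 0, 135 mm in the caddy's frame: square, 14 x 14 mm, along the caddy's y. Free opening below it 124 mm wide, 58 mm high above the side walls. The bar can be gripped anywhere along its length, fingers closing along the caddy's x; its middle goes on the hook.
- caddy_lip (a point): Middle of the caddy's front lip, over which the contents roll out: -86, 0, 58 mm in the caddy's frame. It is the top edge of a ramp over the full width, rising at 35 degrees from the floor at x = -10 mm, with 30 mm high cheeks along its sides.
- ball_pink_center (a point): Centre of the pink bath ball, a smooth hard ball 50 mm in diameter, 70 g, starting on the caddy's floor.
- ball_yellow_center (a point): Centre of the yellow bath ball, the same size and mass, starting beside the pink one.
- basin: Fixed grey stone hand basin on the counter: 220 mm along its x, 240 mm along its y, rim 75 mm high, walls and floor 12 mm thick, open on top. Origin: centre of its underside, z up. A low chrome tap, 104 mm high, stands on its +x side: column at x = 145 mm, spout reaching in to x = 70 mm.
- stand: Fixed chrome drying stand with one hook that points to its own -x. Origin: on the counter straight below the hook's seat; z up. Post (16 mm thick, 240 mm high) at x = 130 mm on a foot plate from x = 70 to 180 mm, 130 mm wide. Its hook is a level flat strip, 24 mm wide, top face 245 mm up, from the post to x = -30 mm, ending in an upturned lip at x = -30 to -35 mm, top 265 mm high.
- hook_seat (a point): Middle of the top face of the hook's strip at the seat: 0, 0, 245 mm in the stand's frame. With the caddy hung, the underside of its crossbar's middle rests here, square to the strip, so that the bar centre is 7 mm above this point.
- plant: Bystander: terracotta plant pot with a round green plant, 88 mm across, about 160 mm high in all. Origin: centre of its underside.
- dispenser: Bystander: green glass soap dispenser with black pump, 64 mm in diameter, 172 mm high. Origin: centre of its underside.
- tumbler: Bystander: blue ceramic tumbler, 68 mm in diameter, 95 mm high. Origin: centre of its underside.
- jar: Bystander: amber glass jar with a wooden lid, 70 mm in diameter, 85 mm high. Origin: centre of its underside.
Mind the look-alikes: they are no part of the job. Of the things that look like the part that bears ball_yellow_center, the middle-sized one is meant.

How it is judged:
By the outcome, as a careful person would: the job done as asked, in the order asked, and still so for the second after the job is handed in, with the robot touching nothing.
It also fails if it takes over 67 s, if anything falls off the work surface, if the arm or the gripper's body presses on something with over 40 N, if the wrist force passes 120 N, or if a joint passes its speed limit or range.

### The arm

A 6-joint arm with a two-finger parallel gripper is mounted at the origin on the work surface. World frame = base frame: x ahead of the robot, y to its left, z up, the work surface at z = 0. Lengths are in m, angles in rad, forces in N, time in s.
With the tool pointing down it reaches from about 0.35 to 0.975 m from the base axis. Payload 7.1 kg.
Tool frame: the origin (TCP) lies on the centre line of the jaws, within the pads' length; the fingertips stand finger_overhang ahead of it and the grasp point (between the pads) lies 6 mm ahead of it (finger_overhang is the distance from the TCP to the fingertips, in m); z points along the fingers, y is the direction in which the jaws open and shut (so a half turn about z gives the same grasp; the last joint's range is limited). The gripper opens to 88 mm and grips with 3 to 60 N. Pads are 20 mm wide; open, the fingers measure 115 mm over their backs; the gripper's body (75 mm by 178 mm) begins 61 mm behind the grasp point.
Start: joints at [-0.019, 0.423, 1.63, -0, 1.089, -0.019], TCP at [0.625, 0, 0.248] pointing down, gripper open.
Joint ranges: [-3, 3], [-0.9, 2.11], [0.09, 2.58], [-1.31, 4.45], [0.11, 2.69], [-2.54, 2.54]. Speed limits (rad/s): [2.39, 2.39, 3.01, 3.14, 3.14, 3.14].

### API

Orientations are given as a unit quaternion [x, y, z, w].
In Python, from station import get_obs, camera, camera_model, sign_off, finger_overhang gives the robot as it stands.
- The arm moves only by the tool apply_moves, never from a script. Its argument "deltas" is a list of rows, each a list of 7 numbers: the shift along the tool's x, y, z in cm, then the turn, a rotation vector about the tool's x, y, z in rad, then the gripper's target within -1 to 1 (shut at 1, half-way at 0, fully open at -1). A call has exactly 8 rows; each row shifts and turns the commanded pose from where the row before left it, along the tool's axes as they then stand; what a row does not reach is not made up. A row lasts 1/8 s, in which the tool goes at most 62.5 mm and 10.7 degrees, less where a joint would pass 70% of its speed; a pose out of reach is approached as far as the arm can. A call with a gripper value outside its range is refused whole. The fingers move at their own pace and stop on an object; "newtons" is the grip in N (left out, the last holds). Time passes only in rows, so rows that do not move let the fingers close, or fill a call up. It gives the time, the measured TCP pose, the force and the opening at its end, in the units of the state.
- get_obs(): the state, without advancing time (a new reading comes with each control period).
- camera(name): name is "scene" or "side" or "wrist"; returns (picture, depth): 480x640x3 uint8, blue, green, red; 480x640 float32, m along the optical axis (not along the pixel's ray), 0 where there is no reading.
- camera_model(name): a dict with "fx", "fy", "cx", "cy" (pixels), "rvec" (rotation vector, rad) and "tvec" (3), from world to camera coordinates, as OpenCV has them. Camera axes: x right, y down, z forward; pixel columns grow to the right and rows downward; lengths in m; the calibration is good to about 2 mm. The wrist camera is an equidistant fisheye: a pixel r from the principal point sees the ray r / f radians off the axis. A picture is of the moment at which its call begins: read the wrist's pose just before it. camera_model takes no time and is no camera call; for the wrist camera it gives the pose at the moment of the call.
- sign_off(): hands the job in, once; it reports no verdict.
The state is a dict: "time_s": time; "q": joint angles; "joint_vel": joint speeds; "effort": joint torques, N m; "tcp_pos": TCP position; "tcp_rot": TCP orientation; "wrist_force": force on the tool from outside, world axes, zero at the start; "wrist_torque": the same for the moment, N m; "finger_gap": finger opening in m.
Only numpy, scipy, OpenCV 4.12 (cv2) and the standard library are available. Lean on these libraries where they do the work, as an engineer would, in place of code of your own. Each camera call takes 0.05 s, during which the arm holds its last target. There are 200 camera calls.

## Working session

There is one attempt and no reset: what is moved stays moved. The work goes in short steps, Python scripts to look and compute and a tool call to move; the robot and the scene stay as the last step left them, time stands still between calls to the robot, and variables do not carry over. Pictures are saved under pics/ and viewed, about 8 in all and at most 12, crops included, and the job is handed in when it is done.

Besides the shell and the picture viewer there is one more tool, called after "Emit:" as name(argument=value, ...), one argument or row to a line, values as JSON. apply_moves: Moves the arm, as the interface text tells. Its arguments: {"type":"object","properties":{"deltas":{"type":"array"},"newtons":{"type":"number"}},"required":["deltas"]}

```bash
ls; mkdir -p pics; python3 - <<'E'
from station import *
import cv2
o=get_obs();print({k:o[k] for k in('time_s','tcp_pos','tcp_rot','wrist_force','finger_gap')},finger_overhang)
import numpy as np
for n in('scene','side'):
    p,d=camera(n);cv2.imwrite(f'pics/{n}0.png',p);np.savez(f'{n}0.npz',p=p,d=d);print(n,camera_model(n),(d>0).mean())
E
```

```text
pics
{'time_s': 0.0, 'tcp_pos': array([6.24494722e-01, 3.33667646e-05, 2.46913510e-01]), 'tcp_rot': array([ 7.07103285e-01,  7.07109872e-01, -5.29138172e-04, -5.41578973e-04]), 'wrist_force': array([-0.64081725,  0.39289949,  0.62703589]), 'finger_gap': 0.08750632677782687} 0.025
scene {'fx': 588.2024149837887, 'fy': 588.2024149837887, 'cx': 320.04753324182843, 'cy': 233.76304322571443, 'rvec': array([ 2.35957591,  1.10783671, -0.34641487]), 'tvec': array([-0.2913649 , -0.27420099,  2.06979426])} 0.9958756510416666
side {'fx': 611.1397857876452, 'fy': 611.1397857876452, 'cx': 324.9377300158883, 'cy': 245.4866155137776, 'rvec': array([ 2.26031382, -0.49994424,  0.19176174]), 'tvec': array([-0.49681993,  0.24146984,  1.30658184])} 0.9960481770833334
```

View pics/scene0.png

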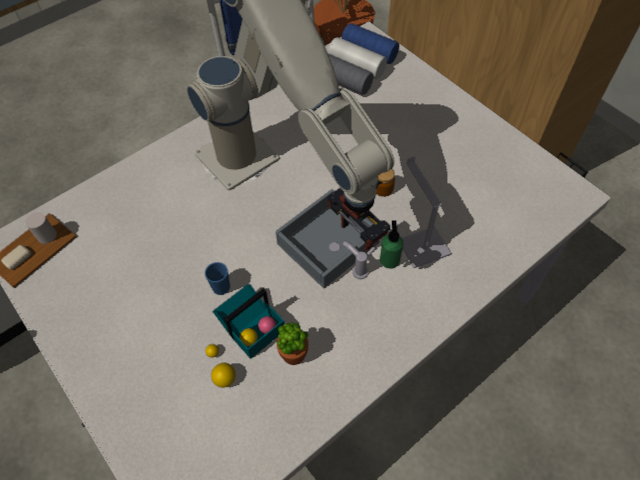

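View pics/side0.png

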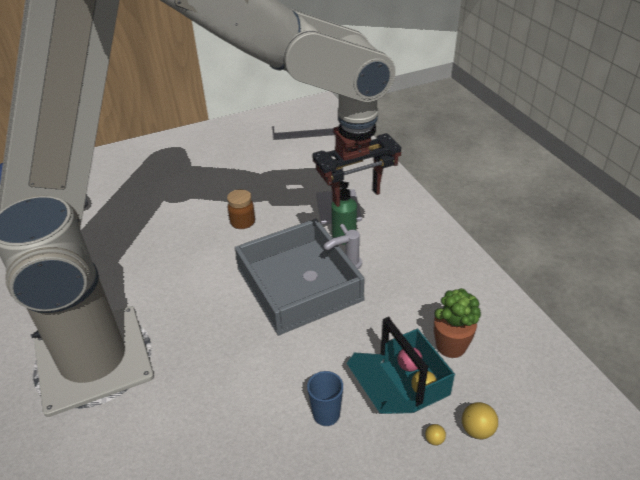

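The pictures show three yellow balls, in scene pixels: small (211,351), large (223,375) and one in the caddy (249,337). The pink ball is at (267,325). The caddy ball looks like the middle-sized one, so I'll measure all three and check it in a crop.

```bash
cat > h.py <<'E'
import numpy as np,cv2
from station import *
from scipy.spatial.transform import Rotation as R
def cloud(d,m):
    v,u=np.mgrid[0:480,0:640]
    c=np.stack([(u-m['cx'])/m['fx']*d,(v-m['cy'])/m['fy']*d,d],-1)
    return (c-m['tvec'])@R.from_rotvec(m['rvec']).as_matrix()
def load(n,i=0):
    z=np.load(f'{n}{i}.npz');return z['p'],cloud(z['d'],camera_model(n))
def show(a,b,z=3):return cv2.resize(a[b[1]:b[3],b[0]:b[2]],None,fx=z,fy=z,interpolation=cv2.INTER_CUBIC)
E
python3 - <<'E'
from h import *
for n in('scene','side'):
    p,w=load(n);hsv=cv2.cvtColor(p,cv2.COLOR_BGR2HSV);H,S,V=cv2.split(hsv);z=w[...,2]
    ok=(w[...,0]>.2)&(w[...,0]<1.3)&(abs(w[...,1])<.7)&(z>.008)
    M={'yellow':(H>18)&(H<30)&(S>170)&(V>90),'pink':(H>160)&(S>100)&(V>80),'teal':(H>82)&(H<98)&(S>110),'blue':(H>100)&(H<118)&(S>110),'green':(H>60)&(H<82)&(S>120),'plant':(H>35)&(H<58)&(S>130),'amber':(H>5)&(H<20)&(S>120),'black':(V<45)&(S<90),'tall':(z>.235)&(z<.3)}
    for k,m in M.items():
        m=(m&ok).astype(np.uint8);N,L,st,ce=cv2.connectedComponentsWithStats(m)
        for i in range(1,N):
            if st[i,4]<40:continue
            q=w[L==i];print(n,k,st[i],'min',q.min(0).round(3),'max',q.max(0).round(3),'med',np.median(q,0).round(3))
a=load('scene')[0];b=load('side')[0]
cv2.imwrite('pics/crop1.png',np.hstack([show(a,(190,270,320,400)),show(b,(340,290,510,460),390/170)]))
E
```

```text
scene yellow [241 329  14  14 150] min [ 0.572 -0.389  0.036] max [ 0.616 -0.355  0.065] med [ 0.598 -0.374  0.049]
scene yellow [206 345  11  12 109] min [ 0.541 -0.491  0.016] max [ 0.574 -0.462  0.046] med [ 0.561 -0.478  0.033]
scene yellow [212 363  20  24 374] min [ 0.615 -0.618  0.028] max [ 1.247 -0.469  1.584] med [ 0.648 -0.497  0.059]
scene pink [259 316  15  17 189] min [ 0.575 -0.618  0.011] max [ 1.247 -0.292  1.584] med [ 0.6   -0.314  0.047]
scene teal [213 285  44  49 625] min [ 0.468 -0.618  0.018] max [ 1.247 -0.282  1.584] med [ 0.489 -0.35   0.049]
scene teal [ 229  298   55   60 1126] min [ 0.512 -0.618  0.008] max [ 1.247 -0.274  1.584] med [ 0.571 -0.34   0.028]
scene blue [205 263  24  31 546] min [ 0.361 -0.618  0.008] max [ 1.247 -0.305  1.584] med [ 0.387 -0.337  0.063]
scene green [381 235  22  33 495] min [ 0.625 -0.618  0.009] max [1.247 0.146 1.584] med [0.668 0.101 0.094]
scene plant [278 323  29  31 665] min [ 0.631 -0.618  0.008] max [ 1.247 -0.264  1.584] med [ 0.716 -0.306  0.144]
scene amber [376 169  19  27 353] min [ 0.429 -0.618  0.008] max [1
[... 2136 characters left out ...]
8 -0.014  0.325] med [ 0.682 -0.033  0.316]
side black [373 170   4  23  66] min [ 0.666 -0.012  0.227] max [0.672 0.005 0.281] med [ 0.668 -0.005  0.252]
side black [332 173  18  28 211] min [ 0.554 -0.037  0.076] max [0.696 0.225 0.326] med [0.648 0.111 0.166]
side black [381 318  47  88 814] min [ 0.545 -0.41   0.009] max [ 0.629 -0.274  0.148] med [ 0.555 -0.359  0.138]
side tall [272 126  62  14 442] min [0.534 0.225 0.237] max [0.683 0.291 0.268] med [0.605 0.259 0.245]
side tall [372 166  11  25 210] min [ 0.666 -0.017  0.235] max [0.682 0.012 0.299] med [ 0.67  -0.009  0.267]
side tall [331 181   9  22 159] min [ 0.566 -0.016  0.235] max [0.581 0.009 0.292] med [ 0.572 -0.01   0.262]
```

View pics/crop1.png

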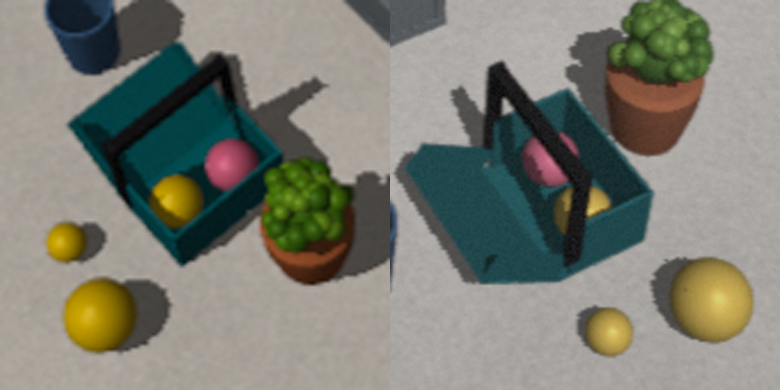

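The crop confirms it. The middle-sized yellow ball (about 15 px, scene (249,337)) lies in the caddy beside the pink one. The small ball (211,351) and large ball (223,375) are decoys outside it. Next I'll fit the caddy, basin and stand poses.

```bash
cat > fit.py <<'E'
from h import *
out={}
for n in('scene','side'):
    p,w=load(n);hsv=cv2.cvtColor(p,cv2.COLOR_BGR2HSV);H,S,V=cv2.split(hsv);x,y,z=w[...,0],w[...,1],w[...,2]
    m=(z>.130)&(z<.148)&(x>.48)&(x<.62)&(y<-.25)&(y>-.43)&(V<70)
    q=w[m];r=cv2.minAreaRect(q[:,:2].astype(np.float32)*1000)
    print(n,'bar',m.sum(),np.array(r[0]).round(1),np.array(r[1]).round(1),round(r[2],2),'ztop',np.percentile(q[:,2],[50,95]).round(4))
    m=(H>82)&(H<98)&(S>110)&(z>.008)&(z<.08)&(x<.66)&(x>.44)&(y<-.25)&(y>-.43)
    r=cv2.minAreaRect(w[m][:,:2].astype(np.float32)*1000);print(' caddy',np.array(r[0]).round(1),np.array(r[1]).round(1),round(r[2],2))
    m=(z>.069)&(z<.079)&(x>.3)&(x<.65)&(y<.13)&(y>-.22)&(S<70)
    m=cv2.morphologyEx(m.astype(np.uint8),cv2.MORPH_OPEN,np.ones((2,2)))>0
    q=w[m][:,:2].astype(np.float32)*1000;r=cv2.minAreaRect(q);print(' basin',m.sum(),np.array(r[0]).round(1),np.array(r[1]).round(1),round(r[2],2),q.min(0),q.max(0))
    m=(z>.238)&(z<.275)&(x>.52)&(x<.75)&(y<.33)&(y>.18)
    q=w[m];r=cv2.minAreaRect(q[:,:2].astype(np.float32)*1000);print(' hook',m.sum(),np.array(r[0]).round(1),np.array(r[1]).round(1),round(r[2],2),cv2.boxPoints(r).round(0).tolist())
    for a in np.arange(.53,.72,.02):
        s=q[(q[:,0]>=a)&(q[:,0]<a+.02)]
        if len(s):print('   ',round(a,2),len(s),s.mean(0).round(4),s.min(0).round(4),s.max(0).round(4))
    m=(z>.08)&(z<.12)&(x>.35)&(x<.75)&(y<.08)&(y>-.22)&(S<90);q=w[m]
    if len(q):print(' tap',len(q),q.min(0).round(3),q.max(0).round(3),np.median(q,0).round(3))
E
python3 fit.py
```

```text
scene bar 290 [ 557.1 -341.9] [ 19.8 136.5] 2.49 ztop [0.141  0.1467]
 caddy [ 554.1 -342.5] [170.3 133.9] 3.35
 basin 402 [ 759.3 -292.7] [ 284.8 1144.2] 43.87 [ 370.90714 -617.8225 ] [1246.5714    127.585815]
 hook 467 [620.4 256.1] [ 29.1 176.2] 72.32 [[532.0, 269.0], [700.0, 216.0], [709.0, 243.0], [541.0, 297.0]]
    0.53 61 [0.5427 0.2797 0.2541] [0.5339 0.267  0.2397] [0.5498 0.2944 0.2712]
    0.55 50 [0.5595 0.2752 0.2451] [0.5505 0.2598 0.2389] [0.5698 0.2931 0.2504]
    0.57 51 [0.5805 0.2678 0.2463] [0.5703 0.2506 0.2414] [0.5897 0.2839 0.253 ]
    0.59 48 [0.6    0.2619 0.2458] [0.5919 0.247  0.2392] [0.6096 0.2776 0.2511]
    0.61 52 [0.6191 0.2564 0.245 ] [0.6102 0.2435 0.2386] [0.6293 0.2705 0.252 ]
    0.63 52 [0.6401 0.2488 0.2462] [0.6304 0.2344 0.24  ] [0.6497 0.2655 0.2564]
    0.65 55 [0.6597 0.2429 0.245 ] [0.6505 0.2279 0.2386] [0.67   0.2587 0.2508]
    0.67 55 [0.6797 0.2364 0.2447] [0.6712 0.2214 0.2386] [0.6886 0.2532 0.251 ]
    0.69 43 [0.6975 0.2318 0.2453] [0.6905 0.2201 0.2382] [0.7067 0.2452 0.2537]
 tap 340 [ 0.376 -0.113  0.08 ] [0.644 0.079 0.112]
[... 351 characters left out ...]
 0.2755 0.2513] [0.5338 0.2655 0.2393] [0.55   0.2909 0.268 ]
    0.55 56 [0.5602 0.2729 0.2451] [0.5507 0.2568 0.2396] [0.5696 0.2897 0.2492]
    0.57 61 [0.5796 0.2676 0.2446] [0.5703 0.2526 0.2398] [0.5899 0.2874 0.2488]
    0.59 65 [0.6002 0.2604 0.2447] [0.5902 0.2444 0.2387] [0.6097 0.2822 0.249 ]
    0.61 55 [0.6206 0.2545 0.2447] [0.6114 0.2394 0.2381] [0.6295 0.2704 0.2487]
    0.63 58 [0.6393 0.248  0.2445] [0.6302 0.2345 0.2393] [0.6498 0.2631 0.2491]
    0.65 64 [0.6597 0.2425 0.2442] [0.6503 0.2279 0.2386] [0.6695 0.266  0.2498]
    0.67 26 [0.6755 0.2399 0.2447] [0.6708 0.2252 0.2418] [0.6833 0.255  0.2481]
 tap 398 [ 0.382 -0.107  0.08 ] [0.641 0.074 0.109] [0.61  0.015 0.096]
```

```bash
python3 - <<'E'
from h import *
for n,(a,b,c,d) in {'scene':(265,180,400,290),'side':(225,215,370,335)}.items():
    p,w=load(n);H,S,V=cv2.split(cv2.cvtColor(p,cv2.COLOR_BGR2HSV));x,y,z=w[...,0],w[...,1],w[...,2]
    roi=np.zeros_like(z,bool);roi[b:d,a:c]=1
    ok=roi&(x>.3)&(x<.7)&(y<.15)&(y>-.25)
    m=(ok&(z>.071)&(z<.0785)&(S<90)).astype(np.uint8)
    N,L,st,ce=cv2.connectedComponentsWithStats(m,connectivity=8)
    m=np.isin(L,[i for i in range(1,N) if st[i,4]>15])
    q=w[m][:,:2].astype(np.float32)*1000
    r=cv2.minAreaRect(q);print(n,len(q),np.array(r[0]).round(1),np.array(r[1]).round(1),round(r[2],2),cv2.boxPoints(r).round(0).tolist())
    m=ok&(z>.083)&(z<.112)&(x>.5)&(x<.66)&(y>-.08)&(y<.08);q=w[m]
    for i in range(3):q=q[np.abs(q-np.median(q,0)).max(1)<.06]
    r=cv2.minAreaRect(q[:,:2].astype(np.float32)*1000);print(' tap',len(q),cv2.boxPoints(r).round(0).tolist())
    m=roi&(z>.005)&(z<.02)&(x<.62)&(x>.35)&(abs(y)<.2);
    # bar/strip PCA
    m=(z>.130)&(z<.148)&(x>.48)&(x<.62)&(y<-.25)&(y>-.43)&(V<70);q=w[m]
    f=np.polyfit(q[:,1],q[:,0],1);print(' bar yaw deg',-np.degrees(np.arctan(f[0])))
    m=(z>.238)&(z<.25)&(x>.545)&(x<.68)&(y<.33)&(y>.18);q=w[m];f=np.polyfit(q[:,0],q[:,1],1);print(' hook yaw',np.degrees(np.arctan(f[0])),'y at .57',np.polyval(f,.57))
    m=(z>.255)&(z<.275)&(x>.52)&(x<.56)&(y<.33)&(y>.2);print(' liptop',w[m].mean(0),m.sum(),w[m].min(0),w[m].max(0))
    m=(z<.012)&(z>.003)
E
```

```text
scene 478 [483.6  11.9] [224.3 242.1] 3.44 [[364.0, 126.0], [379.0, -116.0], [603.0, -102.0], [588.0, 139.0]]
 tap 246 [[550.0, 13.0], [590.0, -38.0], [668.0, 24.0], [628.0, 75.0]]
 bar yaw deg 2.688761899498954
 hook yaw -18.007805843321467 y at .57 0.2719642798714464
 liptop [0.54208649 0.28114843 0.26283844] 27 [0.53394857 0.26759725 0.25510594] [0.54677911 0.29214889 0.27117337]
side 1430 [504.1  13.9] [265.7 244.8] 3.08 [[365.0, 129.0], [378.0, -115.0], [643.0, -101.0], [630.0, 143.0]]
 tap 373 [[546.0, 19.0], [582.0, -32.0], [661.0, 24.0], [624.0, 74.0]]
 bar yaw deg 3.2887616775047106
 hook yaw -17.091582131669462 y at .57 0.26989787255605063
 liptop [0.53862923 0.27738795 0.26414573] 17 [0.5337709  0.26764118 0.25638821] [0.54514188 0.29093616 0.26799281]
```

Emit:
apply_moves(
  deltas=[
    [-2,-0.4,0,0,0,0,-1],
    [-4,-0.9,0.2,0,0,-0.01,-1],
    [-5,-1.1,0.2,0,0,-0.01,-1],
    [-5,-1.1,0.2,0,0,-0.01,-1],
    [-5,-1.1,0.2,0,0,-0.01,-1],
    [-5,-1.1,0.2,0,0,-0.01,-1],
    [-3.2,-0.9,0,0,0,-0.002,-1],
    [-1.4,-0.4,0,0,0,0,-1],
  ],
  newtons=50,
)

```text
time_s: 1.1
tcp_pos: [0.561, -0.3101, 0.2374]
tcp_rot: [0.689, 0.724, -0.0, -0.0]
wrist_force: [0.5, 0.7, -0.0]
finger_gap: 0.0875
```

Emit:
apply_moves(
  deltas=[
    [0.36,-0.58,1.0,0,0,0,-1],
    [0,0,2,0,0,0,-1],
    [0,0,2,0,0,0,-1],
    [0,0,2,0,0,0,-1],
    [0,0,1.6,0,0,0,-1],
    [0,0,1,0,0,0,-1],
    [0,0,0,0,0,0,-1],
    [0,0,0,0,0,0,-1],
  ],
)

```text
time_s: 2.1
tcp_pos: [0.5567, -0.3046, 0.1422]
tcp_rot: [0.689, 0.725, 0.0, 0.0]
wrist_force: [0.2, -1.3, -0.0]
finger_gap: 0.0881
```

```bash
python3 - <<'E'
from h import *
o=get_obs();print(o['tcp_pos'],o['q'])
p,d=camera('wrist');c=camera('side')[0]
cv2.imwrite('pics/g1.png',np.hstack([cv2.resize(p,(440,330)),cv2.resize(show(c,(340,200,510,460),1),(216,330))]))
E
```

```text
[ 0.55674444 -0.30456149  0.14219815] [-5.19327181e-01  5.64993775e-01  1.67365239e+00  1.81717690e-05
  9.01975015e-01 -5.71239495e-01]
```

View pics/g1.png

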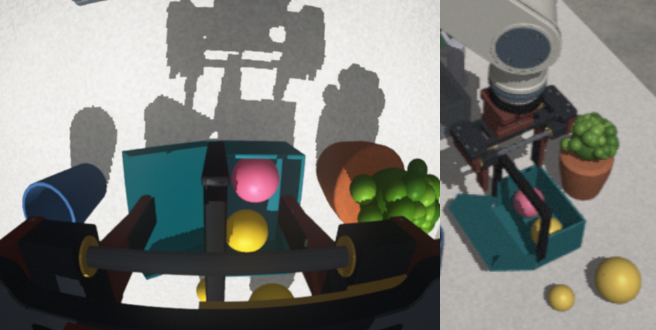

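The wrist view shows the bar running centred between the open fingers (column about 215), with the yellow ball and pink ball behind it. Closing now.

Emit:
apply_moves(
  deltas=[
    [0,0,0,0,0,0,0.3],
    [0,0,0,0,0,0,0.7],
    [0,0,0,0,0,0,1],
    [0,0,0,0,0,0,1],
    [0,0,0,0,0,0,1],
    [0,0,0,0,0,0,1],
    [0,0,-0.5,0,0,0,1],
    [0,0,-1,0,0,0,1],
  ],
  newtons=55,
)

```text
time_s: 3.2
tcp_pos: [0.556, -0.3041, 0.1566]
tcp_rot: [0.688, 0.725, -0.0, -0.001]
wrist_force: [-0.7, 0.5, -3.9]
finger_gap: 0.0134
```

Emit:
apply_moves(
  deltas=[
    [0,0,-1.8,0,0,0,1],
    [0,0,-2.4,0,0,0,1],
    [0,0,-2.8,0,0,0,1],
    [0,0,-2.8,0,0,0,1],
    [0,0,-2.8,0,0,0,1],
    [0,0,-2.4,0,0,0,1],
    [0,0,-1.5,0,0,0,1],
    [0,0,-0.6,0,0,0,1],
  ],
)

```text
time_s: 4.2
tcp_pos: [0.5564, -0.3043, 0.3288]
tcp_rot: [0.688, 0.725, 0.0, 0.001]
wrist_force: [0.3, -0.3, -5.1]
finger_gap: 0.0137
```

```bash
python3 - <<'E'
from h import *
o=get_obs();print(o['tcp_pos'],o['tcp_rot'],o['q'])
c=camera('side')[0];s=camera('scene')[0]
cv2.imwrite('pics/l1.png',np.hstack([show(c,(330,100,530,400),1.5),show(s,(190,200,350,400),2.25)]))
E
```

```text
[ 0.55639544 -0.30427121  0.32879674] [6.88487935e-01 7.25247590e-01 1.57510693e-04 5.20911519e-04] [-5.19222603e-01  3.59040204e-01  1.53188002e+00  6.12875476e-05
  1.24958558e+00 -5.71233787e-01]
```

View pics/l1.png

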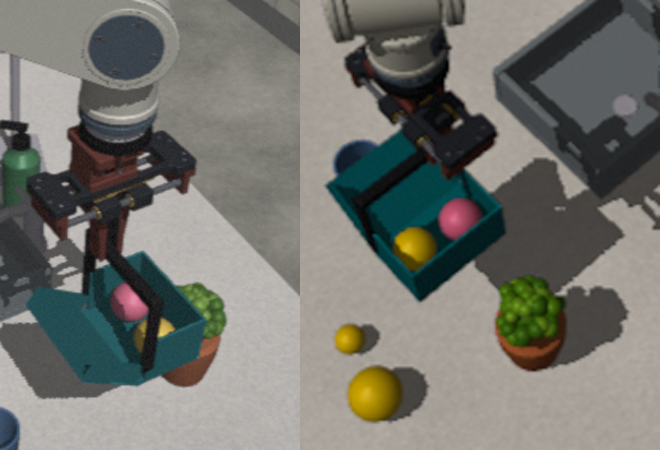

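Both balls are in the caddy, which hangs level from the grip. I'll write a helper that converts a target pose into tool-axis rows.

```bash
cat >> h.py <<'E'
def pose(yaw,th=0):  # caddy yaw, front-down tilt (deg) -> tool rotation
    return R.from_euler('ZY',[yaw,-th],degrees=True)*R.from_matrix([[0,1,0],[1,0,0],[0,0,-1]])
def rows(P,y,th,n,P0=None,r0=None):
    "smooth rows from here to TCP at P, caddy yaw y, tilt th"
    o=get_obs();P0=o['tcp_pos'] if P0 is None else np.array(P0);r0=R.from_quat(o['tcp_rot']) if r0 is None else r0
    P=np.array(P);v=(r0.inv()*pose(y,th)).as_rotvec();k=np.minimum(np.arange(1,n+1),np.arange(n,0,-1)).clip(0,3).astype(float)
    s=np.cumsum(k)/k.sum();a=0;rp=r0;pp=P0
    for i in s:
        r=r0*R.from_rotvec(v*i);p=P0+(P-P0)*i
        print([round(float(t),2) for t in rp.inv().apply(p-pp)*100]+[round(float(t),3) for t in (rp.inv()*r).as_rotvec()]);rp,pp=r,p
E
python3 -c "
from h import *
rows([.497,-.006,.30],-86.7,0,16)"
```

```text
[0.72, -0.1, 0.07, 0.0, -0.0, 0.037]
[1.42, -0.26, 0.13, 0.0, -0.0, 0.075]
[2.1, -0.55, 0.2, 0.0, -0.0, 0.112]
[2.03, -0.78, 0.2, 0.0, -0.0, 0.112]
[1.93, -1.0, 0.2, 0.0, -0.0, 0.112]
[1.8, -1.21, 0.2, 0.0, -0.0, 0.112]
[1.66, -1.4, 0.2, 0.0, -0.0, 0.112]
[1.49, -1.58, 0.2, 0.0, -0.0, 0.112]
[1.3, -1.74, 0.2, 0.0, -0.0, 0.112]
[1.1, -1.87, 0.2, 0.0, -0.0, 0.112]
[0.89, -1.98, 0.2, 0.0, -0.0, 0.112]
[0.66, -2.07, 0.2, 0.0, -0.0, 0.112]
[0.42, -2.13, 0.2, 0.0, -0.0, 0.112]
[0.18, -2.16, 0.2, 0.0, -0.0, 0.112]
[-0.04, -1.45, 0.13, 0.0, -0.0, 0.075]
[-0.07, -0.72, 0.07, 0.0, -0.0, 0.037]
```

Emit:
apply_moves(
  deltas=[
    [0.7,-0.1,0.1,0,0,0.037,1],
    [1.4,-0.25,0.1,0,0,0.075,1],
    [2.1,-0.55,0.2,0,0,0.112,1],
    [2.0,-0.8,0.2,0,0,0.112,1],
    [1.9,-1.0,0.2,0,0,0.112,1],
    [1.8,-1.2,0.2,0,0,0.112,1],
    [1.65,-1.4,0.2,0,0,0.112,1],
    [1.5,-1.6,0.2,0,0,0.112,1],
  ],
)

```text
time_s: 5.3
tcp_pos: [0.526, -0.1552, 0.3125]
tcp_rot: [0.914, 0.405, -0.001, -0.001]
wrist_force: [0.3, -0.6, -4.7]
finger_gap: 0.0135
```

Emit:
apply_moves(
  deltas=[
    [1.3,-1.75,0.2,0,0,0.112,1],
    [1.1,-1.9,0.2,0,0,0.112,1],
    [0.9,-2.0,0.2,0,0,0.112,1],
    [0.65,-2.1,0.2,0,0,0.112,1],
    [0.4,-2.1,0.2,0,0,0.112,1],
    [0.2,-2.1,0.2,0,0,0.112,1],
    [0,-1.4,0.1,0,0,0.075,1],
    [0,-0.7,0.1,0,0,0.037,1],
  ],
)

```text
time_s: 6.3
tcp_pos: [0.4976, -0.0069, 0.2987]
tcp_rot: [1.0, 0.027, -0.001, -0.0]
wrist_force: [0.2, 0.1, -3.6]
finger_gap: 0.0139
```

```bash
python3 - <<'E'
from h import *
o=get_obs();print(o['time_s'],o['tcp_pos'],R.from_quat(o['tcp_rot']).as_matrix().round(3),o['q'].round(3),o['wrist_force'])
c=camera('side')[0];s=camera('scene')[0]
cv2.imwrite('pics/p1.png',np.hstack([show(c,(200,80,420,340),1.5),show(s,(240,120,400,300),390/180)]))
print('level');rows([.497,-.006,.235],-86.7,20,8)
E
```

```text
6.3 [ 0.49759625 -0.00689484  0.29871558] [[ 0.999  0.054 -0.001]
 [ 0.054 -0.999  0.   ]
 [-0.001 -0.    -1.   ]] [-0.038  0.173  1.855  0.     1.115  1.479] [ 0.17620113  0.09256185 -3.63323978]
level
[-0.0, -0.01, 0.35, -0.019, 0.0, -0.0]
[-0.01, -0.03, 0.71, -0.039, 0.0, -0.0]
[-0.01, -0.08, 1.06, -0.058, 0.0, -0.0]
[-0.01, -0.14, 1.05, -0.058, 0.0, -0.0]
[-0.01, -0.2, 1.04, -0.058, 0.0, -0.0]
[-0.01, -0.26, 1.03, -0.058, 0.0, -0.0]
[-0.01, -0.21, 0.68, -0.039, 0.0, -0.0]
[-0.0, -0.12, 0.33, -0.019, 0.0, -0.0]
```

View pics/p1.png

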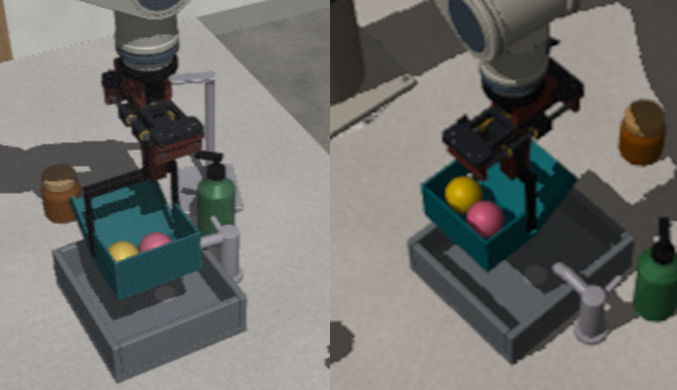

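Emit:
apply_moves(
  deltas=[
    [0,0,0.35,-0.02,0,0,1],
    [0,0,0.7,-0.04,0,0,1],
    [0,-0.1,1.05,-0.058,0,0,1],
    [0,-0.15,1.05,-0.058,0,0,1],
    [0,-0.2,1.05,-0.058,0,0,1],
    [0,-0.25,1.0,-0.058,0,0,1],
    [0,-0.2,0.7,-0.04,0,0,1],
    [0,-0.1,0.3,-0.02,0,0,1],
  ],
)

```text
time_s: 7.4
tcp_pos: [0.498, -0.007, 0.2358]
tcp_rot: [0.984, 0.027, 0.004, 0.175]
wrist_force: [-0.6, -0.1, -4.8]
finger_gap: 0.0133
```

```bash
python3 - <<'E'
from h import *
o=get_obs();r=R.from_quat(o['tcp_rot']).as_matrix();print(o['tcp_pos'],'tilt',np.degrees(np.arcsin(r[2,1])),o['q'].round(3),o['wrist_force'])
rows([.497,-.003,.207],-86.7,34,8)
print();rows([.497,-.003,.204],-86.7,50,16,[.497,-.003,.207],pose(-86.7,34))
E
```

```text
[ 0.49800218 -0.00695162  0.2357987 ] tilt 20.213972011375798 [ 0.159  0.282  1.924 -0.416  1.015  1.911] [-0.55894137 -0.07154696 -4.84506567]
[-0.0, -0.08, 0.14, -0.013, 0.0, -0.0]
[-0.01, -0.16, 0.28, -0.027, 0.0, -0.0]
[-0.01, -0.25, 0.42, -0.04, 0.0, -0.0]
[-0.01, -0.26, 0.41, -0.04, 0.0, -0.0]
[-0.01, -0.28, 0.4, -0.04, 0.0, -0.0]
[-0.01, -0.29, 0.39, -0.04, 0.0, -0.0]
[-0.01, -0.21, 0.25, -0.027, 0.0, -0.0]
[-0.0, -0.11, 0.12, -0.013, 0.0, -0.0]

[0.0, -0.0, 0.01, -0.007, 0.0, 0.0]
[0.0, -0.01, 0.01, -0.013, 0.0, 0.0]
[0.0, -0.01, 0.02, -0.02, 0.0, 0.0]
[-0.0, -0.01, 0.02, -0.02, 0.0, -0.0]
[-0.0, -0.01, 0.02, -0.02, 0.0, 0.0]
[-0.0, -0.01, 0.02, -0.02, 0.0, 0.0]
[-0.0, -0.01, 0.02, -0.02, 0.0, 0.0]
[-0.0, -0.01, 0.02, -0.02, 0.0, 0.0]
[-0.0, -0.01, 0.02, -0.02, 0.0, 0.0]
[-0.0, -0.01, 0.02, -0.02, 0.0, 0.0]
[-0.0, -0.01, 0.02, -0.02, 0.0, 0.0]
[-0.0, -0.02, 0.02, -0.02, 0.0, 0.0]
[-0.0, -0.02, 0.01, -0.02, 0.0, 0.0]
[-0.0, -0.02, 0.01, -0.02, 0.0, 0.0]
[-0.0, -0.01, 0.01, -0.013, 0.0, -0.0]
[-0.0, -0.01, 0.0, -0.007, 0.0, 0.0]
```

Emit:
apply_moves(
  deltas=[
    [0,-0.1,0.15,-0.013,0,0,1],
    [0,-0.15,0.3,-0.027,0,0,1],
    [0,-0.25,0.4,-0.04,0,0,1],
    [0,-0.25,0.4,-0.04,0,0,1],
    [0,-0.3,0.4,-0.04,0,0,1],
    [0,-0.3,0.4,-0.04,0,0,1],
    [0,-0.2,0.25,-0.027,0,0,1],
    [0,-0.1,0.1,-0.013,0,0,1],
  ],
)

```text
time_s: 8.4
tcp_pos: [0.4981, -0.0025, 0.2075]
tcp_rot: [0.956, 0.026, 0.008, 0.292]
wrist_force: [-0.7, -0.5, -3.4]
finger_gap: 0.0134
```

```bash
python3 - <<'E'
from h import *
o=get_obs();r=R.from_quat(o['tcp_rot']).as_matrix();print(o['tcp_pos'],'tilt',np.degrees(np.arcsin(r[2,1])),o['q'].round(3),o['wrist_force'])
E
```

```text
[ 0.498074   -0.00253723  0.20752579] tilt 33.9524936374378 [ 0.286  0.391  1.938 -0.667  1.073  2.206] [-0.65566269 -0.4657629  -3.443153  ]
```

Joint 6 is at 2.21 and would reach its 2.54 limit near 50°. I'll yaw the caddy 20° back first, keeping the bar in place.

```bash
python3 - <<'E'
from h import *
rows([.495,.007,.212],-66.7,31,8)
print();rows([.495,.008,.205],-66.7,42,8,[.495,.007,.212],pose(-66.7,31))
print();rows([.495,.008,.204],-66.7,50,8,[.495,.008,.205],pose(-66.7,42))
E
```

```text
[-0.01, -0.03, -0.05, 0.003, 0.01, -0.016]
[-0.03, -0.06, -0.1, 0.006, 0.021, -0.033]
[-0.03, -0.1, -0.15, 0.009, 0.031, -0.049]
[-0.02, -0.1, -0.15, 0.009, 0.031, -0.049]
[-0.01, -0.1, -0.15, 0.009, 0.031, -0.049]
[-0.0, -0.1, -0.15, 0.009, 0.031, -0.049]
[0.0, -0.07, -0.1, 0.006, 0.021, -0.033]
[0.0, -0.03, -0.05, 0.003, 0.01, -0.016]

[0.0, -0.02, 0.03, -0.011, 0.0, 0.0]
[0.0, -0.05, 0.06, -0.021, -0.0, -0.0]
[0.01, -0.08, 0.09, -0.032, 0.0, 0.0]
[0.01, -0.08, 0.09, -0.032, -0.0, 0.0]
[0.01, -0.08, 0.08, -0.032, 0.0, 0.0]
[0.01, -0.08, 0.08, -0.032, 0.0, -0.0]
[0.0, -0.06, 0.05, -0.021, -0.0, -0.0]
[0.0, -0.03, 0.03, -0.011, 0.0, -0.0]

[0.0, -0.0, 0.0, -0.008, 0.0, -0.0]
[0.0, -0.01, 0.01, -0.016, -0.0, -0.0]
[0.0, -0.01, 0.01, -0.023, 0.0, 0.0]
[0.0, -0.01, 0.01, -0.023, 0.0, -0.0]
[0.0, -0.01, 0.01, -0.023, 0.0, 0.0]
[0.0, -0.01, 0.01, -0.023, 0.0, -0.0]
[0.0, -0.01, 0.01, -0.016, -0.0, 0.0]
[-0.0, -0.0, 0.0, -0.008, 0.0, -0.0]
```

Emit:
apply_moves(
  deltas=[
    [0,0,-0.05,0.003,0.01,-0.016,1],
    [0,-0.05,-0.1,0.006,0.021,-0.033,1],
    [0,-0.1,-0.15,0.009,0.031,-0.049,1],
    [0,-0.1,-0.15,0.009,0.031,-0.049,1],
    [0,-0.1,-0.15,0.009,0.031,-0.049,1],
    [0,-0.1,-0.15,0.009,0.031,-0.049,1],
    [0,-0.05,-0.1,0.006,0.021,-0.033,1],
    [0,0,-0.05,0.003,0.01,-0.016,1],
  ],
)

```text
time_s: 9.4
tcp_pos: [0.496, 0.006, 0.2129]
tcp_rot: [0.945, 0.193, 0.053, 0.26]
wrist_force: [-0.1, -0.0, -3.5]
finger_gap: 0.0134
```

```bash
python3 - <<'E'
from h import *
o=get_obs();r=R.from_quat(o['tcp_rot']).as_matrix();print(o['tcp_pos'],'tilt',np.degrees(np.arcsin(r[2,1])),'lev',r[2,0],'yaw',np.degrees(np.arctan2(r[1,1],r[0,1])),o['q'].round(3),o['wrist_force'])
c=camera('side')[0];s=camera('scene')[0]
cv2.imwrite('pics/p2.png',np.hstack([show(c,(200,80,420,340),1.5),show(s,(240,120,400,300),390/180)]))
E
```

```text
[0.49600221 0.00595776 0.21292955] tilt 30.78439227381093 lev 0.0001818724055538401 yaw -66.87506378199836 [ 0.283  0.299  2.041 -0.724  0.874  1.947] [-0.0674884  -0.0248842  -3.50583257]
```

View pics/p2.png

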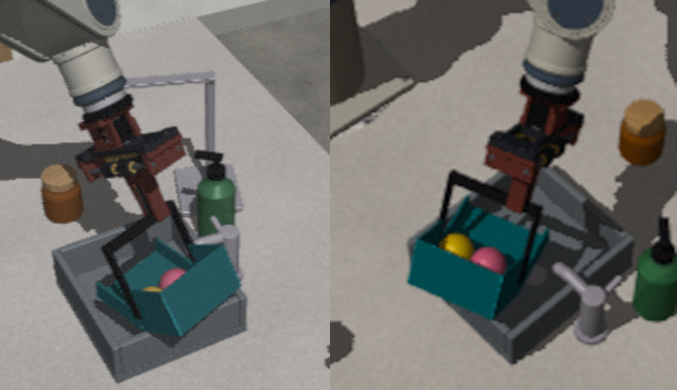

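The caddy is tilted 31° over the basin, clear of the tap, and both balls are still in it. Tipping further, slowly.

Emit:
apply_moves(
  deltas=[
    [0,0,0.05,-0.011,0,0,1],
    [0,-0.05,0.05,-0.021,0,0,1],
    [0,-0.1,0.1,-0.032,0,0,1],
    [0,-0.1,0.1,-0.032,0,0,1],
    [0,-0.1,0.1,-0.032,0,0,1],
    [0,-0.05,0.1,-0.032,0,0,1],
    [0,-0.05,0.05,-0.021,0,0,1],
    [0,0,0,-0.011,0,0,1],
  ],
)

```text
time_s: 10.5
tcp_pos: [0.496, 0.0068, 0.2053]
tcp_rot: [0.915, 0.187, 0.071, 0.35]
wrist_force: [0.3, -0.1, -3.6]
finger_gap: 0.0135
```

Emit:
apply_moves(
  deltas=[
    [0,0,0,-0.008,0,0,1],
    [0,0,0,-0.016,0,0,1],
    [0,0,0,-0.023,0,0,1],
    [0,0,0,-0.023,0,0,1],
    [0,0,0,-0.023,0,0,1],
    [0,0,0,-0.023,0,0,1],
    [0,0,0,-0.016,0,0,1],
    [0,0,0,-0.008,0,0,1],
  ],
)

```text
time_s: 11.5
tcp_pos: [0.4959, 0.0067, 0.2054]
tcp_rot: [0.889, 0.182, 0.084, 0.413]
wrist_force: [-0.1, 0.8, -3.3]
finger_gap: 0.0135
```

```bash
cat > chk.py <<'E'
from h import *
import sys
o=get_obs();r=R.from_quat(o['tcp_rot']).as_matrix();print(o['time_s'],o['tcp_pos'].round(4),'tilt',np.degrees(np.arcsin(r[2,1])).round(2),'lev',r[2,0].round(4),'yaw',np.degrees(np.arctan2(r[1,1],r[0,1])).round(2),o['q'].round(3),o['wrist_force'].round(2))
for n in('scene','side'):
    p,d=camera(n);w=cloud(d,camera_model(n));H,S,V=cv2.split(cv2.cvtColor(p,cv2.COLOR_BGR2HSV))
    if len(sys.argv)>1:cv2.imwrite(f'pics/{sys.argv[1]}_{n}.png',p);np.savez(f'{n}{sys.argv[1]}.npz',p=p,d=d)
    for k,m in{'yellow':(H>18)&(H<30)&(S>150)&(V>60),'pink':(H>160)&(S>100)&(V>60)}.items():
        N,L,st,ce=cv2.connectedComponentsWithStats((m&(w[...,0]>.2)&(w[...,0]<.9)).astype(np.uint8))
        for i in range(1,N):
            if st[i,4]>30:print(n,k,st[i],np.median(w[L==i],0).round(3))
E
python3 chk.py a
```

```text
11.5 [0.4959 0.0067 0.2054] tilt 49.85 lev -0.0005 yaw -66.88 [ 0.441  0.428  2.077 -1.081  1.046  2.384] [-0.08  0.79 -3.34]
scene yellow [314 214  13   9  60] [0.417 0.035 0.042]
scene yellow [206 345  13  12 128] [ 0.562 -0.476  0.034]
scene yellow [211 363  24  24 446] [ 0.649 -0.494  0.058]
scene pink [332 207  14  15 147] [0.45  0.088 0.056]
side pink [259 248  18  18 203] [0.432 0.08  0.054]
```

Emit:
apply_moves(
  deltas=[
    [0,0,0,0,0,0,1],
    [0,0,0,0,0,0,1],
    [0,0,0,0,0,0,1],
    [0,0,0,0,0,0,1],
    [0,0,0,0,0,0,1],
    [0,0,0,0,0,0,1],
    [0,0,0,0,0,0,1],
    [0,0,0,0,0,0,1],
  ],
)

```text
time_s: 12.6
tcp_pos: [0.4959, 0.0066, 0.2055]
tcp_rot: [0.889, 0.181, 0.084, 0.413]
wrist_force: [0.3, 0.5, -2.0]
finger_gap: 0.0131
```

```bash
python3 chk.py b; python3 - <<'E'
import cv2,numpy as np
from h import show
c=cv2.imread('pics/b_side.png');s=cv2.imread('pics/b_scene.png')
cv2.imwrite('pics/p3.png',np.hstack([show(c,(200,80,420,340),1.5),show(s,(240,120,400,300),390/180)]))
E
```

```text
12.6 [0.4959 0.0066 0.2055] tilt 49.81 lev -0.0003 yaw -66.91 [ 0.44   0.427  2.077 -1.081  1.046  2.383] [ 0.29  0.51 -1.97]
scene yellow [314 214  13   9  59] [0.416 0.035 0.044]
scene yellow [206 345  13  12 127] [ 0.562 -0.477  0.032]
scene yellow [211 363  24  24 446] [ 0.65  -0.494  0.058]
scene pink [332 207  14  15 147] [0.45  0.088 0.056]
side pink [259 248  18  18 205] [0.432 0.08  0.054]
```

View pics/p3.png

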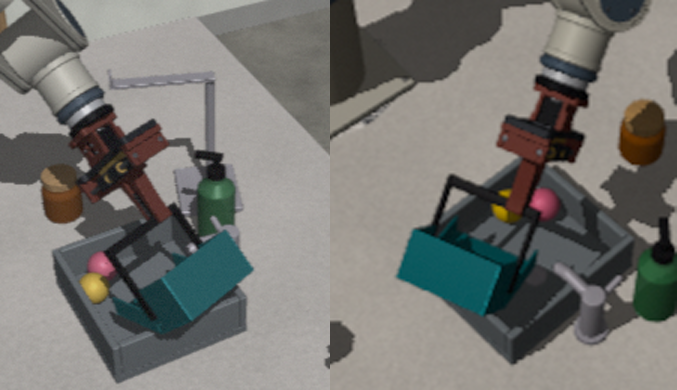

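Both balls lie in the basin, at about (100,265) and (95,288) in the left crop, and the caddy is empty (wrist force about -2 N). Now I'll level it above the basin.

```bash
python3 - <<'E'
from h import *
rows([.495,.007,.265],-66.7,0,10)
s=R.from_euler('z',-17.6,degrees=True)
def tcp(b):return (np.array(b)+s.apply([0,.037,.006])).round(4)
print(tcp([.43,.05,.335]),tcp([.414,.320,.30]))
print();rows(tcp([.43,.05,.335]),-17.6,0,14,[.495,.007,.265],pose(-66.7))
E
```

```text
[-0.0, 0.19, -0.16, 0.036, 0.0, -0.0]
[-0.01, 0.36, -0.34, 0.072, 0.0, -0.0]
[-0.01, 0.51, -0.54, 0.109, 0.0, -0.0]
[-0.01, 0.44, -0.6, 0.109, 0.0, -0.0]
[-0.01, 0.38, -0.64, 0.109, 0.0, -0.0]
[-0.01, 0.3, -0.68, 0.109, 0.0, -0.0]
[-0.01, 0.23, -0.71, 0.109, 0.0, -0.0]
[-0.01, 0.15, -0.73, 0.109, 0.0, -0.0]
[-0.01, 0.05, -0.49, 0.072, 0.0, -0.0]
[-0.0, 0.01, -0.25, 0.036, 0.0, -0.0]
[0.4412 0.0853 0.341 ] [0.4252 0.3553 0.306 ]

[-0.05, -0.26, -0.21, 0.0, 0.0, -0.024]
[-0.09, -0.52, -0.42, 0.0, 0.0, -0.048]
[-0.1, -0.79, -0.63, 0.0, 0.0, -0.071]
[-0.04, -0.79, -0.63, 0.0, 0.0, -0.071]
[0.01, -0.79, -0.63, 0.0, 0.0, -0.071]
[0.07, -0.79, -0.63, 0.0, 0.0, -0.071]
[0.13, -0.78, -0.63, 0.0, 0.0, -0.071]
[0.18, -0.77, -0.63, 0.0, 0.0, -0.071]
[0.24, -0.76, -0.63, 0.0, 0.0, -0.071]
[0.29, -0.74, -0.63, 0.0, 0.0, -0.071]
[0.34, -0.71, -0.63, 0.0, 0.0, -0.071]
[0.39, -0.69, -0.63, 0.0, 0.0, -0.071]
[0.29, -0.44, -0.42, 0.0, 0.0, -0.048]
[0.16, -0.21, -0.21, 0.0, 0.0, -0.024]
```

Emit:
apply_moves(
  deltas=[
    [0,0.2,-0.15,0.036,0,0,1],
    [0,0.35,-0.35,0.072,0,0,1],
    [0,0.5,-0.55,0.109,0,0,1],
    [0,0.45,-0.6,0.109,0,0,1],
    [0,0.4,-0.65,0.109,0,0,1],
    [0,0.3,-0.7,0.109,0,0,1],
    [0,0.25,-0.7,0.109,0,0,1],
    [0,0.15,-0.7,0.109,0,0,1],
  ],
)

```text
time_s: 13.7
tcp_pos: [0.4953, 0.0069, 0.2582]
tcp_rot: [0.978, 0.2, 0.01, 0.051]
wrist_force: [-1.7, -0.0, -2.6]
finger_gap: 0.0136
```

Emit:
apply_moves(
  deltas=[
    [0,0.05,-0.5,0.072,0,0,1],
    [0,0,-0.25,0.036,0,0,1],
    [0,0,0,0,0,0,1],
    [0,0,0,0,0,0,1],
    [0,0,0,0,0,0,1],
    [0,0,0,0,0,0,1],
    [0,0,0,0,0,0,1],
    [0,0,0,0,0,0,1],
  ],
)

```text
time_s: 14.7
tcp_pos: [0.4957, 0.0072, 0.2652]
tcp_rot: [0.98, 0.2, -0.0, -0.0]
wrist_force: [0.0, -0.1, -2.2]
finger_gap: 0.0136
```

```bash
python3 chk.py c
```

```text
14.7 [0.4957 0.0072 0.2652] tilt -0.03 lev -0.0003 yaw -66.92 [-0.01   0.21   1.894  0.     1.038  1.158] [ 0.02 -0.12 -2.17]
scene yellow [206 345  13  12 128] [ 0.562 -0.476  0.034]
scene yellow [211 363  24  24 447] [ 0.649 -0.494  0.057]
```

Emit:
apply_moves(
  deltas=[
    [0,-0.25,-0.2,0,0,-0.024,1],
    [-0.1,-0.5,-0.4,0,0,-0.048,1],
    [-0.1,-0.8,-0.65,0,0,-0.071,1],
    [0,-0.8,-0.65,0,0,-0.071,1],
    [0,-0.8,-0.65,0,0,-0.071,1],
    [0.05,-0.8,-0.65,0,0,-0.071,1],
    [0.1,-0.8,-0.65,0,0,-0.071,1],
    [0.2,-0.8,-0.65,0,0,-0.071,1],
  ],
)

```text
time_s: 15.8
tcp_pos: [0.4642, 0.0537, 0.3106]
tcp_rot: [0.9, 0.437, -0.0, -0.0]
wrist_force: [0.3, 0.7, -2.7]
finger_gap: 0.0135
```

Emit:
apply_moves(
  deltas=[
    [0.25,-0.75,-0.65,0,0,-0.071,1],
    [0.3,-0.75,-0.65,0,0,-0.071,1],
    [0.35,-0.7,-0.65,0,0,-0.071,1],
    [0.4,-0.7,-0.65,0,0,-0.071,1],
    [0.3,-0.45,-0.4,0,0,-0.048,1],
    [0.15,-0.2,-0.2,0,0,-0.024,1],
    [0,0,0,0,0,0,1],
    [0,0,0,0,0,0,1],
  ],
)

```text
time_s: 16.8
tcp_pos: [0.4424, 0.0864, 0.3421]
tcp_rot: [0.809, 0.588, -0.0, -0.0]
wrist_force: [0.6, -0.8, -3.1]
finger_gap: 0.0138
```

```bash
python3 chk.py d; python3 -c "
from h import *
rows([.4252,.3553,.306],-17.6,0,16)"
```

```text
16.8 [0.4424 0.0864 0.3421] tilt -0.05 lev 0.0001 yaw -18.03 [0.166 0.048 1.894 0.    1.2   0.481] [ 0.6  -0.78 -3.13]
scene yellow [316 214  14   9  77] [0.424 0.042 0.045]
scene yellow [206 345  13  12 127] [ 0.562 -0.476  0.033]
scene yellow [211 363  24  24 450] [ 0.65  -0.494  0.057]
scene pink [330 210  16  12 135] [0.449 0.083 0.05 ]
side pink [259 248  19  18 230] [0.437 0.082 0.053]
[0.6, -0.24, 0.09, -0.0, -0.0, -0.0]
[1.19, -0.47, 0.17, -0.0, -0.0, -0.0]
[1.79, -0.71, 0.26, -0.0, -0.0, -0.001]
[1.79, -0.71, 0.26, -0.0, -0.0, -0.001]
[1.79, -0.71, 0.26, -0.0, -0.0, -0.001]
[1.79, -0.71, 0.26, -0.0, -0.0, -0.001]
[1.79, -0.71, 0.26, -0.0, -0.0, -0.001]
[1.79, -0.71, 0.26, -0.0, -0.0, -0.001]
[1.79, -0.7, 0.26, -0.0, -0.0, -0.001]
[1.79, -0.7, 0.26, -0.0, -0.0, -0.001]
[1.79, -0.7, 0.26, -0.0, -0.0, -0.001]
[1.79, -0.7, 0.26, -0.0, -0.0, -0.001]
[1.79, -0.7, 0.26, -0.0, -0.0, -0.001]
[1.79, -0.7, 0.26, -0.0, -0.0, -0.001]
[1.2, -0.47, 0.17, -0.0, -0.0, -0.0]
[0.6, -0.23, 0.09, -0.0, -0.0, -0.0]
```

Emit:
apply_moves(
  deltas=[
    [0.6,-0.25,0.1,0,0,0,1],
    [1.2,-0.5,0.2,0,0,0,1],
    [1.8,-0.7,0.25,0,0,0,1],
    [1.8,-0.7,0.25,0,0,0,1],
    [1.8,-0.7,0.25,0,0,0,1],
    [1.8,-0.7,0.25,0,0,0,1],
    [1.8,-0.7,0.25,0,0,0,1],
    [1.8,-0.7,0.25,0,0,0,1],
  ],
)

```text
time_s: 17.9
tcp_pos: [0.434, 0.223, 0.3241]
tcp_rot: [0.809, 0.588, -0.0, -0.0]
wrist_force: [0.5, 0.1, -1.8]
finger_gap: 0.0138
```

Emit:
apply_moves(
  deltas=[
    [1.8,-0.7,0.25,0,0,0,1],
    [1.8,-0.7,0.25,0,0,0,1],
    [1.8,-0.7,0.25,0,0,0,1],
    [1.8,-0.7,0.25,0,0,0,1],
    [1.8,-0.7,0.25,0,0,0,1],
    [1.8,-0.7,0.25,0,0,0,1],
    [1.2,-0.5,0.2,0,0,0,1],
    [0.6,-0.25,0.1,0,0,0,1],
  ],
)

```text
time_s: 18.9
tcp_pos: [0.426, 0.3575, 0.3062]
tcp_rot: [0.809, 0.588, -0.0, -0.0]
wrist_force: [0.2, -0.4, -2.5]
finger_gap: 0.0136
```

Emit:
apply_moves(
  deltas=[
    [0,0,0.4,0,0,0.0,1],
    [0,0,0.6,0,0,0,1],
    [0,0,0.6,0,0,0,1],
    [0,0,0.2,0,0,0,1],
    [0,0,0,0,0,0,1],
    [0,0,0,0,0,0,1],
    [0,0,0,0,0,0,1],
    [0,0,0,0,0,0,1],
  ],
)

```text
time_s: 19.9
tcp_pos: [0.4261, 0.3568, 0.2886]
tcp_rot: [0.809, 0.588, 0.0, -0.0]
wrist_force: [-0.3, 0.7, -2.3]
finger_gap: 0.0135
```

```bash
python3 chk.py e; python3 - <<'E'
from h import *
for n in('scene','side'):
    p,w=load(n,'e');V=p.max(2);x,y,z=w[...,0],w[...,1],w[...,2]
    m=(z>.272)&(z<.297)&(x>.36)&(x<.48)&(y>.24)&(y<.34)&(V<70);q=w[m]
    if m.sum()>20:
        f=np.polyfit(q[:,1],q[:,0],1);g=np.polyfit(q[:,1],q[:,2],1)
        print(n,'bar',m.sum(),np.median(q,0).round(4),'yaw',-np.degrees(np.arctan(f[0])),'roll',np.degrees(np.arctan(g[0])),q.min(0),q.max(0))
    m=(z>.238)&(z<.25)&(x>.545)&(x<.68)&(y<.33)&(y>.18);q=w[m];f=np.polyfit(q[:,0],q[:,1],1);print(' hook',m.sum(),np.degrees(np.arctan(f[0])),np.polyval(f,.57),np.median(q[:,2]))
c=cv2.imread('pics/e_side.png');s=cv2.imread('pics/e_scene.png')
cv2.imwrite('pics/p4.png',np.hstack([show(c,(170,60,370,300),1.9),show(s,(300,90,460,270),456/180)]))
E
```

```text
19.9 [0.4261 0.3568 0.2886] tilt -0.03 lev 0.0005 yaw -18.0 [6.750e-01 2.750e-01 1.747e+00 1.000e-03 1.120e+00 9.890e-01] [-0.31  0.67 -2.32]
scene yellow [314 207  16  16 187] [0.415 0.045 0.053]
scene yellow [206 345  13  12 128] [ 0.562 -0.477  0.034]
scene yellow [211 363  24  24 448] [ 0.65  -0.494  0.058]
scene pink [330 207  16  15 181] [0.445 0.085 0.053]
side pink [259 248  19  18 244] [0.438 0.083 0.053]
scene bar 127 [0.4097 0.2992 0.2763] yaw -19.834791313634426 roll 1.2763993336936195 [0.38595724 0.2541827  0.27207871] [0.44142807 0.33994531 0.29617831]
 hook 321 -18.121565379612882 0.2724718683182734 0.2450551809608095
side bar 140 [0.4064 0.2968 0.2774] yaw -20.777984179196544 roll 2.155474126443332 [0.38651313 0.25268417 0.27208732] [0.43629694 0.33973698 0.29655072]
 hook 400 -17.83005638662529 0.27006448809380035 0.24520891736232864
```

View pics/p4.png

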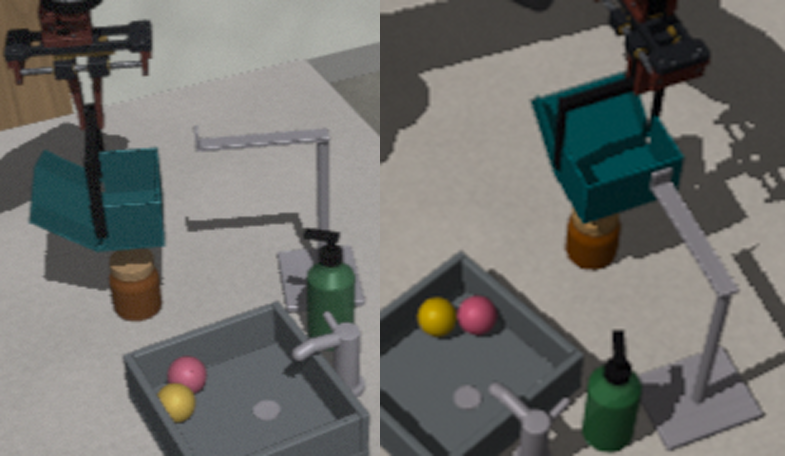

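```bash
python3 - <<'E'
from h import *
s=R.from_euler('z',-18,degrees=True)
for n in('scene','side'):
    p,w=load(n,'e');V=p.max(2);H,S,_=cv2.split(cv2.cvtColor(p,cv2.COLOR_BGR2HSV))
    l=s.inv().apply(w.reshape(-1,3)-[.571,.2705,0]).reshape(w.shape)*1000  # stand frame, mm
    m=(l[...,2]>150)&(l[...,2]<300)&(l[...,0]<-120)&(l[...,0]>-210)&(abs(l[...,1])<90)&(V<60)
    q=l[m];print(n,m.sum())
    for a in range(-80,50,10):
        t=q[(q[:,1]>=a)&(q[:,1]<a+10)]
        if len(t)>3:
            u=t[t[:,2]>np.percentile(t[:,2],90)-17];print(a,len(t),'x',u[:,0].mean().round(1),'z90',np.percentile(t[:,2],90).round(1),'zmin',t[:,2].min().round(0))
    m=(H>82)&(H<98)&(S>110)&(l[...,2]>120)&(l[...,2]<240)&(l[...,0]<-40)&(l[...,0]>-270)&(abs(l[...,1])<95)
    t=l[m][:,:2].astype(np.float32);print('teal',np.percentile(l[m],[1,99],axis=0).round(0),[np.round(k,1) for k in cv2.minAreaRect(t)])
    m=(l[...,2]>255)&(l[...,2]<270)&(abs(l[...,1])<18)&(l[...,0]>-50)&(l[...,0]<-15);print('liptop',l[m].mean(0),m.sum())
    m=(l[...,2]>238)&(l[...,2]<250)&(abs(l[...,1])<20)&(l[...,0]>-25)&(l[...,0]<100);print('strip',l[m].mean(0),l[m][:,1].min(),l[m][:,1].max())
E
```

```text
scene 581
-70 189 x -162.1 z90 266.1 zmin 151.0
-60 21 x -162.9 z90 277.7 zmin 166.0
-50 23 x -161.2 z90 278.5 zmin 164.0
-40 16 x -162.6 z90 278.3 zmin 162.0
-30 20 x -162.1 z90 278.7 zmin 151.0
-20 22 x -162.3 z90 279.9 zmin 261.0
-10 18 x -161.4 z90 278.9 zmin 264.0
0 20 x -161.2 z90 282.5 zmin 267.0
10 18 x -161.2 z90 280.5 zmin 262.0
20 54 x -163.2 z90 295.1 zmin 266.0
30 26 x -154.9 z90 294.6 zmin 272.0
teal [[-249.  -67.  134.]
 [ -82.   64.  210.]] [array([-167.3,   -1.7]), array([136.1, 176.4]), np.float64(89.9)]
liptop [-31.56856637   1.44122589 261.51549862] 26
strip [ 40.51274636   1.53096709 244.92090781] -11.083419407952126 15.047785024336498
side 591
-80 20 x -165.1 z90 266.9 zmin 170.0
-70 288 x -164.4 z90 267.2 zmin 152.0
-60 21 x -164.1 z90 279.1 zmin 154.0
-50 16 x -163.1 z90 279.6 zmin 266.0
-40 14 x -164.3 z90 280.0 zmin 265.0
-30 20 x -163.2 z90 279.4 zmin 266.0
-20 14 x -163.3 z90 279.3 zmin 270.0
-10 15 x -164.7 z90 278.6 zmin 275.0
0 14 x -163.3 z90 279.0 zmin 270.0
10 14 x -164.3 z90 278.4 zmin 271.0
20 44 x -162.9 z90 292.7 zmin 264.0
30 17 x -164.3 z90 295.3 zmin 277.0
40 14 x -166.0 z90 281.8 zmin 274.0
teal [[-248.  -68.  136.]
 [ -87.   68.  210.]] [array([-168.6,   -0.6]), array([165. , 145.5]), np.float64(0.8)]
liptop [-32.77473072  -3.09635576 263.9140848 ] 17
strip [ 37.39769898  -0.68486465 244.95231858] -15.814304872813397 19.523288327379763
```

The bar top is at z≈0.279, about 9 mm lower than the grasp implied, so it has slipped down the pads and its underside is level with the hook's lip top (0.265). I'll grip harder and raise it 12 mm before going in.

Emit:
apply_moves(
  deltas=[
    [0,0,-0.4,0,0,0,1],
    [0,0,-0.6,0,0,0,1],
    [0,0,-0.2,0,0,0,1],
    [0,0.5,0,0,0,0,1],
    [0,1.2,0,0,0,0,1],
    [0,1.2,0,0,0,0,1],
    [0,0.8,0,0,0,0,1],
    [0,0.3,0,0,0,0,1],
  ],
  newtons=60,
)

```text
time_s: 21.0
tcp_pos: [0.4648, 0.3441, 0.3002]
tcp_rot: [0.809, 0.587, -0.0, -0.0]
wrist_force: [-0.6, -0.9, -2.8]
finger_gap: 0.0134
```

```bash
cat > bar.py <<'E'
from h import *
import sys
s=R.from_euler('z',-18,degrees=True);o=get_obs();c=s.inv().apply(o['tcp_pos']-[.571,.2705,0])*1000
print(o['time_s'],'tcp in stand',c.round(1),o['wrist_force'].round(2),o['finger_gap'])
for n in('scene','side'):
    p,d=camera(n);cv2.imwrite(f'pics/{sys.argv[1]}_{n}.png',p)
    w=cloud(d,camera_model(n));H,S,V=cv2.split(cv2.cvtColor(p,cv2.COLOR_BGR2HSV))
    l=s.inv().apply(w.reshape(-1,3)-[.571,.2705,0]).reshape(w.shape)*1000;z=l[...,2]
    b=c[0];m=(z>240)&(z<320)&(abs(l[...,0]-b)<25)&(l[...,1]>-58)&(l[...,1]<18)&(V<60)
    q=l[m];k=[]
    for a in range(-58,18,12):
        t=q[(q[:,1]>=a)&(q[:,1]<a+12)]
        if len(t)>4:k.append([a+6,t[:,0].mean(),np.percentile(t[:,2],90)])
    k=np.array(k);print(n,'bar x',k[:,1].mean().round(1),'ztop',k[:,2].round(1))
    m=(H>82)&(H<98)&(S>110)&(z>80)&(z<245)&(abs(l[...,0]-b)<110)&(abs(l[...,1])<95)
    print(' teal',np.percentile(l[m],[1,99],axis=0).round(0).tolist())
E
python3 bar.py f
```

```text
21.0 tcp in stand [-123.7   37.1  300.2] [-0.64 -0.93 -2.84] 0.013422007683681687
scene bar x -121.0 ztop [291.2 291.8 292.1 290.3 291.9 291.1 292.9]
 teal [[-209.0, -67.0, 146.0], [-41.0, 64.0, 222.0]]
side bar x -123.3 ztop [291.  292.4 290.8 291.1 290.9 291.3]
 teal [[-207.0, -68.0, 149.0], [-48.0, 68.0, 220.0]]
```

Emit:
apply_moves(
  deltas=[
    [0,0.4,0,0,0,0,1],
    [0,0.8,0,0,0,0,1],
    [0,1,0,0,0,0,1],
    [0,1,0,0,0,0,1],
    [0,1,0,0,0,0,1],
    [0,1,0,0,0,0,1],
    [0,1,0,0,0,0,1],
    [0,1,0,0,0,0,1],
  ],
)

```text
time_s: 22.1
tcp_pos: [0.5333, 0.3219, 0.3004]
tcp_rot: [0.809, 0.588, -0.0, -0.0]
wrist_force: [0.3, 0.5, -3.5]
finger_gap: 0.0133
```

Emit:
apply_moves(
  deltas=[
    [0,1,0,0,0,0,1],
    [0,1,0,0,0,0,1],
    [0,1,0,0,0,0,1],
    [0,1,0,0,0,0,1],
    [0,0.7,0,0,0,0,1],
    [0,0.3,0,0,0,0,1],
    [0,0,0,0,0,0,1],
    [0,0,0,0,0,0,1],
  ],
)

```text
time_s: 23.1
tcp_pos: [0.5799, 0.3068, 0.3004]
tcp_rot: [0.809, 0.588, -0.0, -0.0]
wrist_force: [-0.2, 0.3, -2.5]
finger_gap: 0.0138
```

```bash
python3 bar.py g; python3 - <<'E'
from h import *
c=cv2.imread('pics/g_side.png');s=cv2.imread('pics/g_scene.png')
cv2.imwrite('pics/p5.png',np.hstack([show(c,(210,40,410,280),1.9),show(s,(330,90,490,270),456/180)]))
E
```

```text
23.1 tcp in stand [ -2.7  37.3 300.4] [-0.17  0.3  -2.49] 0.013752206700966739
scene bar x -1.0 ztop [291.2 292.8 291.9 293.3 291.4 290.7 288.3]
 teal [[-87.0, -67.0, 145.0], [78.0, 65.0, 220.0]]
side bar x -3.5 ztop [290.5 291.1 291.5 291.9 290.7 291.3]
 teal [[-87.0, -68.0, 149.0], [72.0, 68.0, 220.0]]
```

View pics/p5.png

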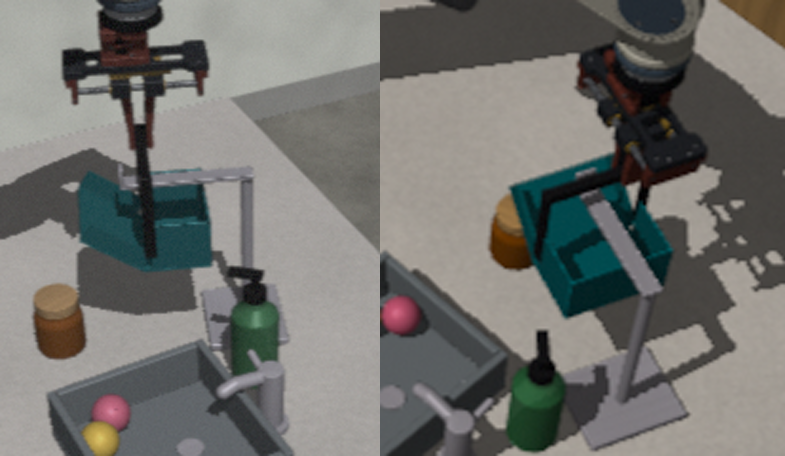

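The hook's strip passes under the bar at mid-handle and the caddy is level. Bar x is about -2 mm and its underside is about 32 mm above the strip. Lowering it.

Emit:
apply_moves(
  deltas=[
    [0,0.2,0.4,0,0,0,1],
    [0,0,0.6,0,0,0,1],
    [0,0,0.6,0,0,0,1],
    [0,0,0.6,0,0,0,1],
    [0,0,0.4,0,0,0,1],
    [0,0,0.2,0,0,0,1],
    [0,0,0.1,0,0,0,1],
    [0,0,0,0,0,0,1],
  ],
)

```text
time_s: 24.2
tcp_pos: [0.5821, 0.3061, 0.2715]
tcp_rot: [0.809, 0.588, 0.0, -0.0]
wrist_force: [0.0, -0.6, -2.4]
finger_gap: 0.0132
```

Emit:
apply_moves(
  deltas=[
    [0,0,0.1,0,0,0,1],
    [0,0,0.1,0,0,0,1],
    [0,0,0.05,0,0,0,1],
    [0,0,0.05,0,0,0,1],
    [0,0,0,0,0,0,1],
    [0,0,0,0,0,0,1],
    [0,0,0,0,0,0,1],
    [0,0,0,0,0,0,1],
  ],
)

```text
time_s: 25.2
tcp_pos: [0.5823, 0.3063, 0.2704]
tcp_rot: [0.809, 0.588, 0.001, -0.0]
wrist_force: [-3.9, -2.0, 8.5]
finger_gap: 0.0133
```

```bash
python3 bar.py h
```

```text
25.2 tcp in stand [ -0.3  37.5 270.4] [-3.9  -2.01  8.48] 0.013299871835259654
scene bar x 2.5 ztop [261.6 263.1 261.8 262.9 263.7 262.7 261.5]
 teal [[-85.0, -67.0, 115.0], [81.0, 63.0, 197.0]]
side bar x -1.0 ztop [261.4 261.3 262.  261.9 262.7 261.5]
 teal [[-84.0, -70.0, 119.0], [75.0, 68.0, 191.0]]
```

Emit:
apply_moves(
  deltas=[
    [0,0,-0.1,0,0,0,1],
    [0,0,-0.1,0,0,0,1],
    [0,0,0,0,0,0,1],
    [0,0,0,0,0,0,0.7],
    [0,0,0,0,0,0,0.4],
    [0,0,0,0,0,0,0.1],
    [0,0,0,0,0,0,-0.2],
    [0,0,0,0,0,0,-0.2],
  ],
)

```text
time_s: 26.3
tcp_pos: [0.5821, 0.3061, 0.2703]
tcp_rot: [0.809, 0.588, -0.0, -0.0]
wrist_force: [0.0, -1.0, 0.1]
finger_gap: 0.0497
```

```bash
python3 bar.py i
```

```text
26.3 tcp in stand [ -0.5  37.3 270.3] [ 0.02 -1.04  0.09] 0.049663660455768775
scene bar x 2.1 ztop [262.2 261.1 263.  261.7 261.3 260.7 262.2]
 teal [[-85.0, -67.0, 116.0], [82.0, 64.0, 196.0]]
side bar x -1.1 ztop [261.9 262.4 260.1 262.7 261.7 262.9]
 teal [[-84.0, -69.0, 119.0], [75.0, 68.0, 191.0]]
```

Emit:
apply_moves(
  deltas=[
    [0,0,-0.3,0,0,0,-0.2],
    [0,0,-0.8,0,0,0,-0.2],
    [0,0,-1.5,0,0,0,-0.2],
    [0,0,-2,0,0,0,-0.2],
    [0,0,-2.5,0,0,0,-0.2],
    [0,0,-2.5,0,0,0,-0.2],
    [0,0,-1.5,0,0,0,-0.2],
    [0,0,-0.5,0,0,0,-0.2],
  ],
)

```text
time_s: 27.4
tcp_pos: [0.5824, 0.3062, 0.388]
tcp_rot: [0.809, 0.588, 0.001, -0.0]
wrist_force: [-0.3, 0.8, 0.4]
finger_gap: 0.0526
```

Emit:
apply_moves(
  deltas=[
    [0,0,0,0,0,0,-0.2],
    [0,0,0,0,0,0,-0.2],
    [0,0,0,0,0,0,-0.2],
    [0,0,0,0,0,0,-0.2],
    [0,0,0,0,0,0,-0.2],
    [0,0,0,0,0,0,-0.2],
    [0,0,0,0,0,0,-0.2],
    [0,0,0,0,0,0,-0.2],
  ],
)

```text
time_s: 28.4
tcp_pos: [0.5821, 0.3061, 0.3864]
tcp_rot: [0.809, 0.588, -0.0, -0.0]
wrist_force: [0.5, -0.1, -0.2]
finger_gap: 0.0524
```

```bash
python3 bar.py j; python3 chk.py k; python3 - <<'E'
from h import *
c=cv2.imread('pics/k_side.png');s=cv2.imread('pics/k_scene.png')
cv2.imwrite('pics/p6.png',np.hstack([show(c,(210,40,490,400),1.3),show(s,(195,140,475,380),468/240)[:, :430]]))
for n,b in(('scene',0),('side',0)):
    a0=load(n)[0].astype(int);a1=cv2.imread(f'pics/k_{n}.png').astype(int)
    R0={'scene':{'plant':(275,320,315,367),'disp':(378,218,406,270),'tumb':(202,260,232,297),'jar':(374,167,398,197)},'side':{'plant':(432,288,482,358),'disp':(330,180,358,236),'tumb':(305,370,345,428),'jar':(224,188,258,230)}}[n]
    for k,(x0,y0,x1,y1) in R0.items():print(n,k,'px changed',(abs(a0-a1)[y0:y1,x0:x1].max(2)>60).mean().round(3))
E
```

```text
28.4 tcp in stand [ -0.4  37.3 386.4] [ 0.46 -0.08 -0.24] 0.052359398507252845
scene bar x 2.2 ztop [262.2 262.4 262.7 261.9 261.1 263.9 259.5]
 teal [[-84.0, -67.0, 115.0], [81.0, 64.0, 197.0]]
side bar x -1.0 ztop [262.  261.7 261.8 260.8 262.3 261.1]
 teal [[-83.0, -69.0, 119.0], [75.0, 69.0, 193.0]]
28.5 [0.5821 0.3061 0.3864] tilt -0.03 lev 0.0003 yaw -18.0 [4.660e-01 3.570e-01 1.407e+00 1.000e-03 1.378e+00 7.800e-01] [-0.36  0.37 -0.4 ]
scene yellow [314 207  16  16 188] [0.414 0.045 0.053]
scene yellow [206 345  13  12 128] [ 0.562 -0.476  0.033]
scene yellow [211 363  24  24 450] [ 0.65  -0.494  0.058]
scene pink [330 207  16  15 183] [0.445 0.084 0.053]
side pink [259 248  19  19 246] [0.438 0.082 0.052]
scene plant px changed 0.084
scene disp px changed 0.181
scene tumb px changed 0.001
scene jar px changed 0.497
side plant px changed 0.018
side disp px changed 0.047
side tumb px changed 0.0
side jar px changed 0.092
```

View pics/p6.png

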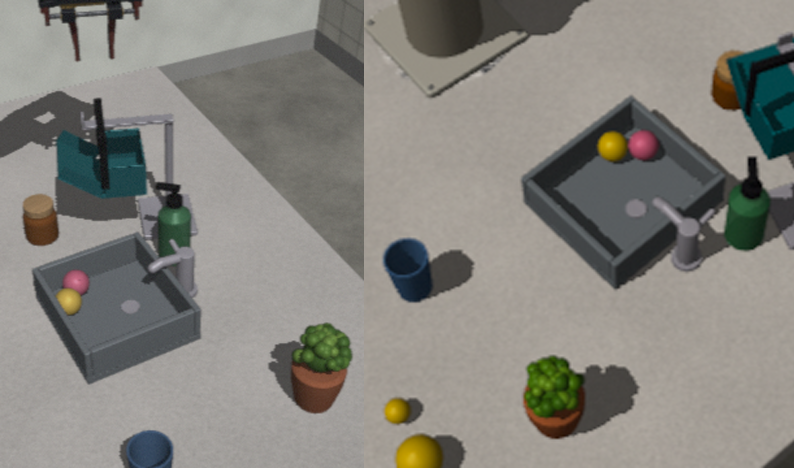

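The caddy hangs on the hook, both balls are in the basin and the bystanders stand. One last check on whether it hangs level, since the back wall reads a little high.

```bash
python3 - <<'E'
from h import *
s=R.from_euler('z',-18,degrees=True)
def run(i,bx,zb,tag):
  for n in('scene','side'):
    p,w=load(n,i);H,S,V=cv2.split(cv2.cvtColor(p,cv2.COLOR_BGR2HSV))
    l=s.inv().apply(w.reshape(-1,3)-[.571,.2705,0]).reshape(w.shape)*1000-[bx,0,zb]
    t=(H>80)&(H<100)&(S>90)
    o=[]
    for nm,sg in(('left',1),('right',-1)):
        m=t&(abs(l[...,1]-sg*64)<6)&(l[...,0]>5)&(l[...,0]<72)&(l[...,2]>-90)&(l[...,2]<-40);q=l[m];k=[]
        for a in range(5,72,8):
            u=q[(q[:,0]>=a)&(q[:,0]<a+8),2]
            if len(u)>3:k.append([a+4,np.percentile(u,90)])
        if len(k)>3:
            k=np.array(k);f=np.polyfit(k[:,0],k[:,1],1);o.append((nm,'slope deg',np.degrees(np.arctan(f[0])).round(1),'z',np.polyval(f,40).round(1)))
    m=t&(abs(l[...,1])<50)&(abs(l[...,0]-80)<6)&(l[...,2]>-90)&(l[...,2]<-40);o.append(('backtop',np.percentile(l[m][:,2],95).round(1) if m.sum()>5 else None))
    m=t&(abs(l[...,1])<60)&(l[...,0]<-70)&(l[...,0]>-95)&(l[...,2]>-110);o.append(('lip z95',np.percentile(l[m][:,2],95).round(1) if m.sum()>5 else None))
    # pitch of upright edges
    m=(V<60)&(l[...,1]<-58)&(l[...,1]>-75)&(abs(l[...,0])<25)&(l[...,2]<-5)&(l[...,2]>-115);q=l[m]
    if len(q)>30:o.append(('upright dx/dz deg',np.degrees(np.arctan(np.polyfit(q[:,2],q[:,0],1)[0])).round(1)))
    print(tag,n,o)
run('e',-163,272.5,'held');run('k',0,252,'hung')
E
```

```text
held scene [('left', 'slope deg', np.float64(5.4), 'z', np.float64(-68.6)), ('right', 'slope deg', np.float64(-10.9), 'z', np.float64(-63.9)), ('backtop', np.float64(-64.2)), ('lip z95', np.float64(-75.6)), ('upright dx/dz deg', np.float64(-3.8))]
held side [('left', 'slope deg', np.float64(-1.1), 'z', np.float64(-69.1)), ('right', 'slope deg', np.float64(-6.3), 'z', np.float64(-67.0)), ('backtop', np.float64(-64.4)), ('lip z95', np.float64(-74.5)), ('upright dx/dz deg', np.float64(-0.3))]
hung scene [('left', 'slope deg', np.float64(1.9), 'z', np.float64(-65.1)), ('right', 'slope deg', np.float64(-6.4), 'z', np.float64(-62.8)), ('backtop', np.float64(-62.5)), ('lip z95', np.float64(-75.6)), ('upright dx/dz deg', np.float64(-1.2))]
hung side [('left', 'slope deg', np.float64(-1.5), 'z', np.float64(-67.0)), ('right', 'slope deg', np.float64(-2.3), 'z', np.float64(-65.5)), ('backtop', np.float64(-62.7)), ('lip z95', np.float64(-72.5)), ('upright dx/dz deg', np.float64(-0.5))]
```

```bash
python3 -c "
from station import *
print(sign_off(),get_obs()['time_s'])"
```

```text
the job is handed in; nothing more can be done
the job is handed in; nothing more can be done
```

The job is done and handed in at about 28.5 s of the 67 s. Both balls are in the basin, and the empty caddy hangs released on the stand's hook.

- **Carry and pour:** I gripped the bar 37 mm off its middle and carried the caddy level to the basin. I tipped it slowly to 49.8° with the lip low over the basin, and both balls rolled out. I then levelled it while still above the basin.
- **Hang:** I slid the hook under the middle of the handle, lowered the bar onto the strip, opened the fingers and withdrew straight up.

**Last checks**
- **Balls:** The middle-sized yellow ball and the pink ball lie at rest in the basin. The small and large yellow balls were not touched.
- **Hung position:** The bar is within about 2 mm of the hook seat.
- **Level:** The upright and the back-and-lip heights put it level to about 1–2°. The side-wall slope fits were too noisy to confirm this; they read from -6° to +2° and scattered as much while the caddy was held.
- **Contact:** The gripper is about 12 cm clear, and the wrist force is near zero.
- **Bystanders:** The plant, dispenser, tumbler and jar all look upright and in place. I checked this by eye in the last picture, because the pixel comparison was blurred by shadows and the jar being hidden.

**Things that went off plan**
- **Yaw before tipping:** Joint 6 would have come close to its limit near 50°, so I turned the caddy 20° over the basin first.
- **Slip in the grip:** The bar slipped about 9 mm down the finger pads. I found this before the hook, raised the caddy 12 mm and set the grip to 60 N. It did not slip further.
- **Bar height reading:** The hung bar's top reads about 262 mm, against 259 mm expected. I put that down to camera noise and edge bias.

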